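# Tray counter: click the wheel to the pointer

## Task

With a fingertip, flick the edge of the tray counter's toothed wheel clockwise (seen from above), one click at a time and letting it settle after every click, until the tooth with the stud stands at the steel pointer, and not a click further. Push the wheel only lightly with the fingers, without pinching it, and leave everything around the counter where it stands.

Things in the scene. Friction and masses are not known exactly. Their poses are not given: they have to be found in the camera images.
- counter: Tray counter, fixed to the worktop: oak block (x -77 to 93, y -75 to 75 mm), top 22 mm high, with a white flat seven-tooth wheel on a vertical axle above it. Origin on the worktop under the axle; x points from the axle to the steel pointer (away from the robot, up to 30 degrees askew), z up. The wheel's hub is 68 mm wide, 44 mm high, with a steel nut to 50 mm and an arrow showing clockwise.
- wheel (a joint): Wheel angle, rad, growing clockwise from above; 0: stud at the pointer. Snaps to rest every 0.898 rad (7 a turn); starts 2, 3 or 4 clicks below 0. At rest a gap between teeth faces counter -x, where clockwise moves teeth towards counter +y. A spring resists with about 3 N at a tooth tip for half a click, then pulls the wheel on (rarely it starts balanced midway). It turns back as easily.
- stud (a point): Top of the 9 mm stud on one tooth, 55 mm from the axle, 53 mm above the worktop. The seven teeth are straight radial bars, 8 mm wide, tips 67 mm from the axle, from 28 to 42 mm above the worktop; in the gaps the oak top lies at 22 mm. Neighbouring teeth are 44 mm clear of each other at 60 mm from the axle. Axes turn with the wheel, x outward.
- pointer (a point): Tip of the steel pointer, 70 mm from the axle on the counter's +x side, 45 mm above the worktop; its foot behind reaches 53 mm high.
- glass: Clear shot glass, 48 mm wide, 60 mm high, beside the counter. Origin under its centre. Leave it alone.
- cookie: Cookie, 90 mm, 19 mm thick, on the worktop on the other side of the counter. Origin under its centre. Leave it alone.
- tape: Roll of tape lying flat, 100 mm, 25 mm high. Origin under its centre. Leave it alone.
- shaker: Cocoa shaker, 44 mm, 109 mm high. Origin under its centre. Leave it alone.
- tamper: Coffee tamper, 58 mm, 95 mm high. Origin under its centre. Leave it alone.
- sugar: Lidded sugar canister, 77 mm, 100 mm high. Origin under its centre. Leave it alone.
Not all that is in view belongs to the job. Of the things that look like the counter, the larger one is meant.

How it is judged (in metres and radians):
On the way, in this order (a step that is already met when the one before it is completed fails the run):
1. the wheel comes to rest one click short of the pointer on its way (value of joint wheel between -1.0776 and -0.7176 rad and velocity of joint wheel between -0.3 and 0.3 rad/s), for 0.2 s.
2. the studded tooth stands at the pointer (value of joint wheel between -0.15 and 0.15 rad), for 0.2 s.
At the end, for the whole second after the job is handed in: The studded tooth is at rest at the pointer, within 0.15 rad, and the glass, cookie, tape, shaker, tamper and canister are within 15 mm of where they stood (all of step 2 and velocity of joint wheel between -0.1 and 0.1 rad/s and distance of each of glass, cookie, tape, shaker, tamper, sugar from where it was at the start of the episode below 0.015 m); the robot touches nothing.
It fails at once if the wheel is turned half a click or more past the pointer (value of joint wheel above 0.4488 rad).
It fails at once if the wheel is turned backwards, beyond the farthest start (value of joint wheel below -4.12896 rad).
It fails at once if the fingers press or pinch the counter or its wheel with more than 25 N (contact force between the fingers and counter above 25 N).
It fails at once if the rest of the arm strikes the counter or its wheel (contact force between the arm and counter above 25 N).
It fails at once if something standing around is pushed more than 15 mm or lifted (distance of any of glass, cookie, tape, shaker, tamper, sugar from where it was at the start of the episode above 0.015 m).
It also fails if it takes over 72 s, if anything falls off the work surface, if the arm or the gripper's body presses on something with over 40 N, if the wrist force passes 120 N, or if a joint passes its speed limit or range.

## Robot

A 6-joint arm with a two-finger parallel gripper is mounted at the origin on a cart in front of the work surface, level with it; the furniture and walls round the work are solid. World frame = base frame: x ahead of the robot, y to its left, z up, the work surface at z = 0. Lengths are in m, angles in degrees, forces in N, time in s.
With the tool pointing down it reaches from about 0.25 to 0.725 m from the base axis. Payload 9.7 kg.
Tool frame: the origin (TCP) lies midway between the tips of the shut fingers; the grasp point (between the pads) lies 19 mm behind it; z points along the fingers, y is the line along which they close (so a half turn about z gives the same grasp; the last joint's range is limited). The gripper opens to 85 mm and grips with 20 to 120 N. Pads are 22 mm wide; open, the fingers measure 114 mm over their backs; the gripper's body (76 mm by 85 mm) begins 54 mm behind the grasp point. The pads swing forward as they close: fully open they stand 13 mm farther back than shut.
Start: joints at [-63.255, 4.979, 10.078, 95.1, 0, 90], TCP at [0.248, -0.491, 0.231] pointing down, gripper open.
Joint ranges: [-179.16, 179.16], [-48.56, 103.87], [-65.8, 70.77], [-126.05, 130.52], [-82.76, 87.17], [-180, 180]. Speed limits (degrees/s): [127.2, 127.2, 147.25, 180, 180, 180].

## Interface

Orientations are given as [roll, pitch, yaw] about the fixed x, y, z axes, in that order (R = Rz(yaw) Ry(pitch) Rx(roll)).
In Python, from workcell import * gives the robot as it stands.
- The arm moves only by the tool servo_tool, never from a script. Its argument "moves" is a list of rows, each a list of 4 numbers: the shift along the world's x, y, z in a scale on which 1.0 is 60 cm, then the turn about the world's z in shares of pi rad (1.0 is pi rad). A call has 1 to 20 rows; each row is the pose to reach, as a shift and turn from the pose commanded when the call began; what a row does not reach only later rows make up. A row lasts 1/12 s, in which the tool goes at most 41.7 mm and 7.16 degrees, less where a joint would pass 70% of its speed; a pose out of reach is approached as far as the arm can. A call with a gripper value outside its range is refused whole. "claw" is the closure, from 0 (fully open) to 1 (shut), set as the call begins (left out, the last holds). The fingers move at their own pace and stop on an object; "force" is the grip in N (left out, the last holds). Time passes only in rows, so rows that repeat a pose let the fingers close. It gives the time, the measured TCP pose, the force, the opening and the grip force at its end, in the units of the state.
- get_obs(): the state, without advancing time (a new reading comes with each control period).
- camera(name): name is "side" or "top" or "wrist"; returns the picture (420x560x3 uint8, red, green, blue); there is no depth.
- get_calibration(name): a dict with "fx", "fy", "cx", "cy" (pixels), "rvec" (rotation vector, rad) and "tvec" (3), from world to camera coordinates, as OpenCV has them; the wrist camera has in their place "tool_from_camera" (4x4, takes a point from camera to tool coordinates, whose origin is the TCP and whose axes are the flange's). Camera axes: x right, y down, z forward; pixel columns grow to the right and rows downward; lengths in m; the calibration is good to about 2 mm. A picture is of the moment at which its call begins: read the wrist's pose just before it. get_calibration takes no time and is no camera call.
- job_done(): hands the job in; it is judged then, once.
The state is a dict: "time": time; "q": joint angles; "qd": joint speeds; "joint_efforts": joint torques, N m; "ee_pos": TCP position; "tcp_rot": TCP orientation; "wrist_force": force on the tool from outside, world axes, zero at the start; "torque": the same for the moment, N m; "opening": finger opening in m; "grasp_force": force on a finger pad.
Only numpy, scipy, OpenCV 4.12 (cv2) and the standard library are available. Lean on these libraries where they do the work, as an engineer would, in place of code of your own. Each camera call takes 0.05 s, during which the arm holds its last target. There are 200 camera calls.

## Working session

There is one attempt and no reset: what is moved stays moved. The work goes in short steps, Python scripts to look and compute and a tool call to move; the robot and the scene stay as the last step left them, time stands still between calls to the robot, and variables do not carry over. Pictures are saved under pics/ and viewed, at most 10 in all, crops included, and the job is handed in when it is done.

Besides the shell and the picture viewer there is one more tool, called after "Emit:" as name([rows], argument=value, ...), one row to a line, values as JSON. servo_tool: Moves the arm, as the interface text tells. Its arguments: {"type":"object","properties":{"moves":{"type":"array","items":{"type":"array","items":{"type":"number"}}},"claw":{"type":"number"},"force":{"type":"number"}},"required":["moves"]}

```bash
mkdir -p pics; cat > h.py <<'E'
from workcell import *
import numpy as np, cv2
def ray(name,u,v,z):
    c=get_calibration(name);R,_=cv2.Rodrigues(np.array(c["rvec"],float));t=np.array(c["tvec"],float).ravel()
    d=R.T@np.array([(u-c["cx"])/c["fx"],(v-c["cy"])/c["fy"],1]);o=-R.T@t
    return o+d*(z-o[2])/d[2]
def proj(name,P):
    c=get_calibration(name);K=np.array([[c["fx"],0,c["cx"]],[0,c["fy"],c["cy"]],[0,0,1]],float)
    return cv2.projectPoints(np.array(P,float).reshape(-1,3),np.array(c["rvec"],float),np.array(c["tvec"],float),K,None)[0].reshape(-1,2)
def save(n,im): cv2.imwrite("pics/"+n,im[:,:,::-1])
E
python3 - <<'E'
from h import *
t=camera("top");s=camera("side");save("top0.png",t);save("side0.png",s)
o=get_obs();print(o)
E
```

```text
{'time': 0.1, 'q': array([-6.32542646e+01,  5.00809689e+00,  1.00393770e+01,  9.50976708e+01,
        1.23264935e-03,  8.99985320e+01]), 'qd': array([ 0.04643102, -0.04577459,  0.1585939 ,  0.04974654, -0.05151049,
       -0.03232379]), 'joint_efforts': array([-2.25308504e-03, -5.21560693e+01,  4.65653586e+01,  1.61643990e-02,
       -1.59581140e-05,  2.46660625e-05]), 'ee_pos': array([ 0.24743797, -0.49098523,  0.23065596]), 'tcp_rot': array([-1.79933609e+02, -1.23434957e-03,  2.67472020e+01]), 'wrist_force': array([-0.18020016,  0.39535946,  0.15849073]), 'torque': array([-0.02519586,  0.02429105,  0.02367105]), 'grasp_force': 0.0, 'opening': 0.08518752975426956}
```

View pics/top0.png

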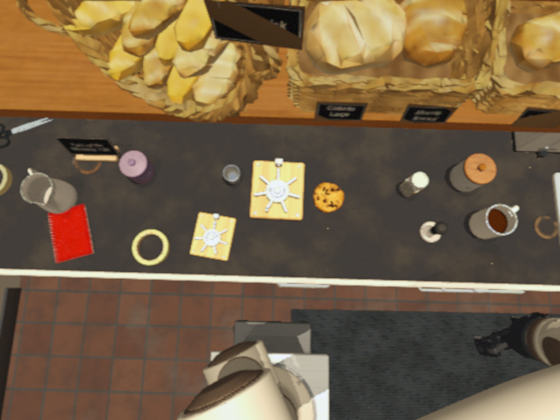

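View pics/side0.png

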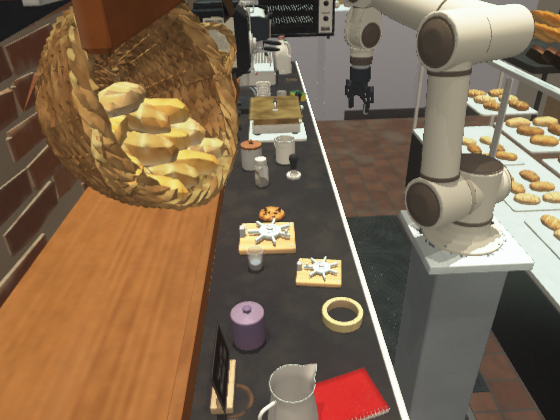

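Candidates in the top view: the large wheel board at (277,190) and a smaller lookalike at (213,236). The larger is meant. I'll crop it closely and measure.

```bash
python3 - <<'E'
from h import *
t=cv2.imread("pics/top0.png")[:,:,::-1]
save("crop0.png",cv2.resize(t[145:235,215:355],None,fx=5.6,fy=5.6,interpolation=cv2.INTER_CUBIC))
hsv=cv2.cvtColor(np.ascontiguousarray(t),cv2.COLOR_RGB2HSV)
m=np.zeros(t.shape[:2],np.uint8);m[150:230,240:308]=(t[150:230,240:308].min(2)>80)|((hsv[150:230,240:308,1]>60)&(hsv[150:230,240:308,2]>120))
# block: drop small protrusions
n,l,st,ce=cv2.connectedComponentsWithStats(m);k=1+st[1:,4].argmax();c,_=cv2.findContours((l==k).astype(np.uint8),0,2)
r=cv2.minAreaRect(max(c,key=cv2.contourArea));print(r,st[k])
b=cv2.boxPoints(r);print(b,[ray("top",*p,.022).round(4) for p in b])
for n_,(u,v),z in [("hub",(278,190),.05),("ptr",(279,164),.045),("glass",(231.5,174),.03),("cookie",(328,197),.019),("small",(213,236),.03),("tape",(150,247),.02),("can",(134,162),.1)]: print(n_,ray("top",u,v,z).round(3))
c=get_calibration("top");R,_=cv2.Rodrigues(np.array(c["rvec"],float));print(-R.T@np.array(c["tvec"]).ravel(),c["fx"])
E
```

```text
((277.0573425292969, 188.35287475585938), (54.08244705200195, 61.1236457824707), 2.862405300140381) [ 249  158   56   63 3144]
[[248.52367 217.5262 ]
 [251.57603 156.4788 ]
 [305.591   159.17955]
 [302.53864 220.22694]] [array([0.5168, 0.0698, 0.022 ]), array([0.6988, 0.0687, 0.022 ]), array([ 0.6952, -0.0902,  0.022 ]), array([ 0.5134, -0.084 ,  0.022 ])]
hub [ 0.593 -0.012  0.05 ]
ptr [ 0.671 -0.013  0.045]
glass [0.641 0.124 0.03 ]
cookie [ 0.584 -0.157  0.019]
small [0.46  0.166 0.03 ]
tape [0.425 0.342 0.02 ]
can [0.648 0.383 0.1  ]
[ 0.32296207 -0.01279164  1.1650109 ] 407.0082854048476
```

View pics/crop0.png

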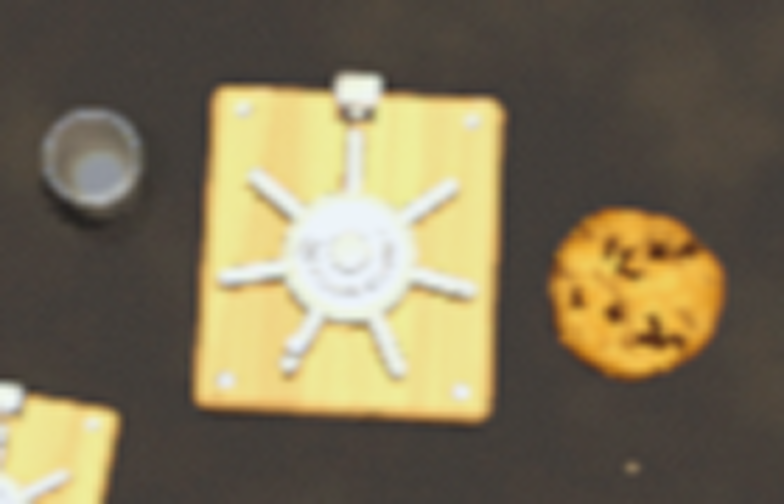

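The crop shows the large counter: nut at crop (349,252), pointer tip (356,115), and the stud on the lower-left tooth (290,365). That puts it three clicks short (lower-left, left, upper-left, top). The glass is on the left and the cookie on the right. I'll move to a hover with the fingers shut, ready to refine the measurement with the wrist camera.

The manual's scale: shifts go in shares of 60 cm and turns go in shares of pi rad. Converting my numbers, 48 cm / 60 = 0.8, 27 cm / 60 = 0.45, 1.05 rad / 3.1416 = 0.3342.

Emit:
servo_tool([
  [0.45,0.8,-0.05,0.3342],
  [0.45,0.8,-0.05,0.3342],
  [0.45,0.8,-0.05,0.3342],
  [0.45,0.8,-0.05,0.3342],
  [0.45,0.8,-0.05,0.3342],
  [0.45,0.8,-0.05,0.3342],
  [0.45,0.8,-0.05,0.3342],
  [0.45,0.8,-0.05,0.3342],
  [0.45,0.8,-0.05,0.3342],
  [0.45,0.8,-0.05,0.3342],
  [0.45,0.8,-0.05,0.3342],
  [0.45,0.8,-0.05,0.3342],
  [0.45,0.8,-0.05,0.3342],
  [0.45,0.8,-0.05,0.3342],
  [0.45,0.8,-0.05,0.3342],
  [0.45,0.8,-0.05,0.3342],
  [0.45,0.8,-0.05,0.3342],
  [0.45,0.8,-0.05,0.3342],
  [0.45,0.8,-0.05,0.3342],
  [0.45,0.8,-0.05,0.3342],
], claw=1, force=20)

```text
time: 1.77
ee_pos: [0.5173, -0.0121, 0.2016]
tcp_rot: [180.0, 0.0, 86.8]
wrist_force: [0.4, -0.3, -0.3]
opening: -0.0002
grasp_force: 0.0
```

```bash
python3 - <<'E'
from h import *
o=get_obs();print({k:np.round(o[k],4) for k in("time","ee_pos","tcp_rot","opening","wrist_force")})
save("w1.png",camera("wrist"));c=get_calibration("wrist");print(c)
E
```

```text
{'time': np.float64(1.7667), 'ee_pos': array([ 0.5173, -0.0121,  0.2016]), 'tcp_rot': array([1.799742e+02, 2.100000e-03, 8.681760e+01]), 'opening': np.float64(-0.0002), 'wrist_force': array([ 0.404 , -0.2803, -0.3445])}
{'fx': 361.7648986872232, 'fy': 361.7648986872232, 'cx': 276.3682407028911, 'cy': 204.0346777826932, 'tool_from_camera': array([[ 4.75650382e-04, -9.54619141e-01, -2.97828926e-01,
         7.65016847e-02],
       [ 9.99999867e-01,  3.95221849e-04,  3.30270059e-04,
        -7.19182655e-04],
       [-1.97573621e-04, -2.97829043e-01,  9.54619203e-01,
        -1.43007088e-01],
       [ 0.00000000e+00,  0.00000000e+00,  0.00000000e+00,
         1.00000000e+00]])}
```

View pics/w1.png

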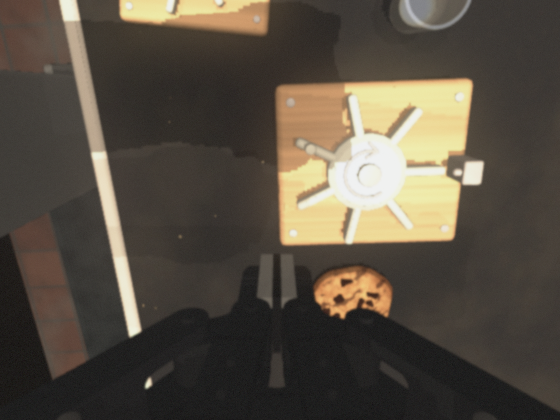

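The wrist view (right is +x, up is +y) shows the nut at (370,175), pointer tip (449,171), stud (300,143), and oak corners (276,85), (471,79), (455,240), (282,246). It confirms three clicks to go.

```bash
cat >> h.py <<'E'
from scipy.spatial.transform import Rotation as Ro
def wray(o,uv,z):
    c=get_calibration("wrist");T=np.eye(4);T[:3,:3]=Ro.from_euler("xyz",o["tcp_rot"],degrees=True).as_matrix();T[:3,3]=o["ee_pos"]
    M=T@c["tool_from_camera"];d=M[:3,:3]@np.array([(uv[0]-c["cx"])/c["fx"],(uv[1]-c["cy"])/c["fy"],1]);p=M[:3,3]
    return p+d*(z-p[2])/d[2]
E
python3 - <<'E'
from h import *
o=get_obs()
P=lambda u,v,z:wray(o,(u,v),z).round(4)[:2]
n=P(370,175,.05);s=P(300,142,.053)
print("nut",n,"ptr",P(449,172,.045),"stud",s,np.hypot(*(s-n)),np.degrees(np.arctan2(*(s-n)[::-1])))
w={k:P(*uv,.035) for k,uv in dict(t1=(353,98),t2=(418,111),t3=(302,206),t4=(350,241),t5=(409,227)).items()}
for k,v in w.items(): print(k,v,np.hypot(*(v-n)).round(4),np.degrees(np.arctan2(*(v-n)[::-1])).round(1))
C=np.array([P(277,85,.022),P(471,80,.022),P(455,240,.022),P(282,245,.022)]);print(C,C.mean(0),[np.degrees(np.arctan2(*(b-a)[::-1])).round(1) for a,b in((C[0],C[1]),(C[3],C[2]))],np.linalg.norm(C[1]-C[0]),np.linalg.norm(C[3]-C[0]))
print("topnut",ray("top",277.3,190.0,.05),ray("top",278.6,165.5,.045))
print("stud top",ray("top",215+290/5.6,145+362/5.6,.053))
E
```

```text
nut [ 0.5951 -0.0063] ptr [ 0.6629 -0.0086] stud [0.5377 0.0246] 0.0651887260191515 151.7051970422333
t1 [0.5835 0.0557] 0.0631 100.6
t2 [0.6374 0.0423] 0.0644 49.0
t3 [ 0.5385 -0.0351] 0.0635 -153.0
t4 [ 0.5818 -0.0715] 0.0665 -101.5
t5 [ 0.6356 -0.0606] 0.0677 -53.3
[[ 0.5218  0.0694]
 [ 0.6855  0.0645]
 [ 0.6854 -0.0818]
 [ 0.5186 -0.0778]] [ 0.602825 -0.006425] [np.float64(-1.7), np.float64(-1.4)] 0.16377331895031005 0.14723477850018996
topnut [ 0.59293791 -0.0098338   0.05      ] [ 0.66647416 -0.01150385  0.045     ]
stud top [0.53519608 0.01779676 0.053     ]
```

Converted, -14 cm / 60 = -0.2333, 1.05 cm / 60 = 0.0175, 0.03 rad / 3.1416 = 0.0095.

Emit:
servo_tool([
  [0.0175,0.0083,-0.0667,0.0095],
  [0.0175,0.0083,-0.1333,0.0095],
  [0.0175,0.0083,-0.2,0.0095],
  [0.0175,0.0083,-0.225,0.0095],
  [0.0175,0.0083,-0.2333,0.0095],
  [0.0175,0.0083,-0.2333,0.0095],
  [0.0175,0.0083,-0.2333,0.0095],
  [0.0175,0.0083,-0.2333,0.0095],
])

```text
time: 2.48
ee_pos: [0.5292, -0.0063, 0.0634]
tcp_rot: [179.8, -0.0, 88.6]
wrist_force: [0.3, 0.1, -0.0]
opening: -0.0002
grasp_force: 0.0
```

```bash
python3 - <<'E'
from h import *
o=get_obs();p=o["ee_pos"];print(p,o["tcp_rot"])
C=np.array([.5945,-.0075])
for th in (0,8,13,18,23,28,33,37,40):
    f=np.radians(178.8-th);q=C+.066*np.array([np.cos(f),np.sin(f)]);print(th,((q-np.array([.5285,-.006]))*100).round(2),np.radians(-th).round(2))
w=camera("wrist")
save("w2.png",w)
E
```

```text
[ 0.52919304 -0.00630711  0.06342338] [ 1.79820658e+02 -1.13361795e-03  8.86136855e+01]
0 [ 0.   -0.01] 0.0
8 [0.08 0.91] -0.14
13 [0.2  1.47] -0.23
18 [0.37 2.02] -0.31
23 [0.58 2.56] -0.4
28 [0.84 3.07] -0.49
33 [1.14 3.56] -0.58
37 [1.41 3.93] -0.65
40 [1.63 4.2 ] -0.7
```

View pics/w2.png

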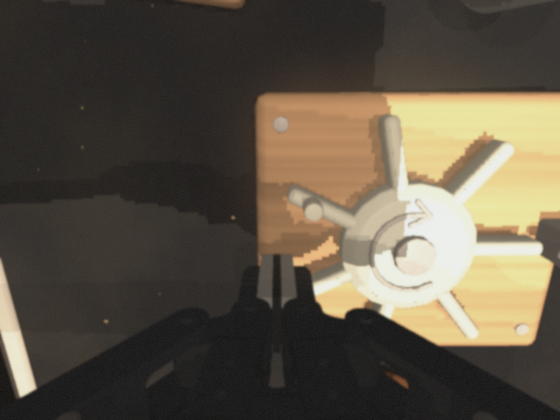

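The shut fingertips (257–295,255) stand in the gap between the stud tooth (stud at 313,210) and the next tooth (325,283). Descending now.

Converted, -2.9 cm / 60 = -0.0483, -2.4 cm / 60 = -0.04.

Emit:
servo_tool([
  [0,0,-0.0133,0],
  [0,0,-0.0267,0],
  [0,0,-0.04,0],
  [0,0,-0.0483,0],
  [0,0,-0.0483,0],
  [0,0,-0.0483,0],
  [0,0,-0.0483,0],
])

```text
time: 3.12
ee_pos: [0.5281, -0.0061, 0.0324]
tcp_rot: [180.0, -0.0, 88.6]
wrist_force: [-0.7, 0.0, 0.7]
opening: -0.0001
grasp_force: 0.0
```

Converted, 3.56 cm / 60 = 0.0593, 3.32 cm / 60 = 0.0553, -0.58 rad / 3.1416 = -0.1846.

Emit:
servo_tool([
  [0.0003,0.0075,0,-0.0223],
  [0.0013,0.0152,0,-0.0446],
  [0.0022,0.02,0,-0.0605],
  [0.0033,0.0245,0,-0.0732],
  [0.0047,0.0292,0,-0.0859],
  [0.0062,0.0337,0,-0.0987],
  [0.0078,0.0383,0,-0.1146],
  [0.0097,0.0427,0,-0.1273],
  [0.0117,0.047,0,-0.1432],
  [0.014,0.0512,0,-0.156],
  [0.0165,0.0553,0,-0.1719],
  [0.019,0.0593,0,-0.1846],
  [0.019,0.0593,0,-0.1846],
  [0.019,0.0593,0,-0.1846],
])

```text
time: 4.28
ee_pos: [0.5394, 0.0294, 0.0326]
tcp_rot: [180.0, 0.0, 55.5]
wrist_force: [-1.2, -0.8, 0.9]
opening: -0.0002
grasp_force: 0.8
```

Converted, 0.6 cm / 60 = 0.01, 0.5 cm / 60 = 0.0083, -0.11 rad / 3.1416 = -0.035.

Emit:
servo_tool([
  [0.0023,0.003,0,-0.0095],
  [0.0045,0.0062,0,-0.0223],
  [0.0063,0.0083,0,-0.0286],
  [0.0077,0.01,0,-0.035],
  [0.0077,0.01,0,-0.035],
  [0.0077,0.01,0,-0.035],
  [0.0077,0.01,0,-0.035],
  [0.0077,0.01,0,-0.035],
])

```text
time: 4.95
ee_pos: [0.5441, 0.0354, 0.0323]
tcp_rot: [180.0, -0.0, 49.1]
wrist_force: [0.1, 0.1, 0.1]
opening: 0.0004
grasp_force: 0.0
```

```bash
python3 - <<'E'
from h import *
o=get_obs();print(o["time"],o["ee_pos"],o["tcp_rot"],o["wrist_force"])
w=camera("wrist");t=camera("top")
save("w3.png",np.hstack([cv2.resize(w,(400,300)),cv2.resize(t[145:235,215:335],(400,300),interpolation=cv2.INTER_CUBIC)]))
E
```

```text
4.95 [0.54405058 0.03538372 0.03230088] [ 1.79995536e+02 -5.24195476e-03  4.91220786e+01] [0.09625967 0.05271526 0.05336011]
```

View pics/w3.png

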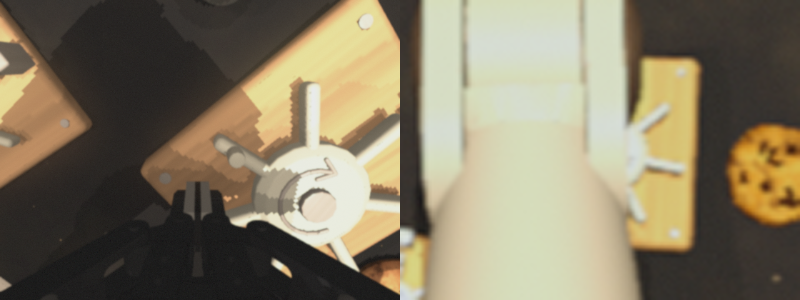

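The left view shows the stud at (238,158), clear ahead of the fingers after the stroke, and the force is about zero. I'll lift, go back over the gap and measure the stud.

Converted, -4.16 cm / 60 = -0.0693, 3.3 cm / 60 = 0.055, 0.69 rad / 3.1416 = 0.2196.

Emit:
servo_tool([
  [0,0,0.0167,0],
  [0,0,0.0333,0],
  [0,0,0.0533,0],
  [-0.0133,-0.0333,0.055,0.1114],
  [-0.0267,-0.0693,0.055,0.191],
  [-0.0267,-0.0693,0.055,0.2196],
  [-0.0267,-0.0693,0.055,0.2196],
  [-0.0267,-0.0693,0.055,0.2196],
  [-0.0267,-0.0693,0.055,0.2196],
  [-0.0267,-0.0693,0.055,0.2196],
])

```text
time: 5.88
ee_pos: [0.5285, -0.0063, 0.0668]
tcp_rot: [179.9, 0.0, 88.8]
wrist_force: [0.3, -0.3, 0.2]
opening: 0.0002
grasp_force: 0.0
```

```bash
python3 - <<'E'
from h import *
o=get_obs();print(o["time"],o["ee_pos"],o["tcp_rot"],o["wrist_force"])
save("w4.png",camera("wrist"))
E
```

```text
5.8833 [ 0.52850145 -0.00625791  0.06679678] [1.79909171e+02 1.30928589e-03 8.87880730e+01] [ 0.34740356 -0.26864942  0.21716261]
```

View pics/w4.png

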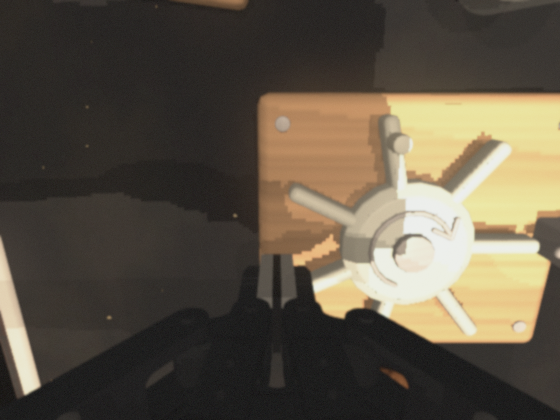

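The stud is now at (400,143), on the next tooth position: exactly one click, and the wheel is at rest. Repeating the same stroke.

Converted, -3.3 cm / 60 = -0.055, -2.4 cm / 60 = -0.04.

Emit:
servo_tool([
  [0,0,-0.0133,0],
  [0,0,-0.0267,0],
  [0,0,-0.04,0],
  [0,0,-0.055,0],
  [0,0,-0.055,0],
  [0,0,-0.055,0],
])

```text
time: 6.43
ee_pos: [0.5274, -0.0061, 0.0313]
tcp_rot: [-179.9, 0.0, 88.6]
wrist_force: [-0.4, -0.5, 0.4]
opening: 0.0002
grasp_force: 0.0
```

Converted, 3.56 cm / 60 = 0.0593, 3.32 cm / 60 = 0.0553, -0.58 rad / 3.1416 = -0.1846.

Emit:
servo_tool([
  [0.0003,0.0075,0,-0.0223],
  [0.0013,0.0152,0,-0.0446],
  [0.0022,0.02,0,-0.0605],
  [0.0033,0.0245,0,-0.0732],
  [0.0047,0.0292,0,-0.0859],
  [0.0062,0.0337,0,-0.0987],
  [0.0078,0.0383,0,-0.1146],
  [0.0097,0.0427,0,-0.1273],
  [0.0117,0.047,0,-0.1432],
  [0.014,0.0512,0,-0.156],
  [0.0165,0.0553,0,-0.1719],
  [0.019,0.0593,0,-0.1846],
  [0.019,0.0593,0,-0.1846],
  [0.019,0.0593,0,-0.1846],
])

```text
time: 7.6
ee_pos: [0.5394, 0.0295, 0.0325]
tcp_rot: [-180.0, 0.0, 55.5]
wrist_force: [-2.0, -0.2, 0.9]
opening: -0.0003
grasp_force: 0.8
```

Converted, 0.6 cm / 60 = 0.01, 0.5 cm / 60 = 0.0083, -0.11 rad / 3.1416 = -0.035.

Emit:
servo_tool([
  [0.0023,0.003,0,-0.0095],
  [0.0045,0.0062,0,-0.0223],
  [0.0063,0.0083,0,-0.0286],
  [0.0077,0.01,0,-0.035],
  [0.0077,0.01,0,-0.035],
  [0.0077,0.01,0,-0.035],
  [0.0077,0.01,0,-0.035],
  [0.0077,0.01,0,-0.035],
])

```text
time: 8.27
ee_pos: [0.5441, 0.0354, 0.0323]
tcp_rot: [180.0, -0.0, 49.1]
wrist_force: [-0.3, 0.1, 0.1]
opening: -0.0001
grasp_force: 0.0
```

Converted, -4.16 cm / 60 = -0.0693, 3.3 cm / 60 = 0.055, 0.69 rad / 3.1416 = 0.2196.

Emit:
servo_tool([
  [0,0,0.0167,0],
  [0,0,0.0333,0],
  [0,0,0.0533,0],
  [-0.0133,-0.0333,0.055,0.1114],
  [-0.0267,-0.0693,0.055,0.191],
  [-0.0267,-0.0693,0.055,0.2196],
  [-0.0267,-0.0693,0.055,0.2196],
  [-0.0267,-0.0693,0.055,0.2196],
  [-0.0267,-0.0693,0.055,0.2196],
  [-0.0267,-0.0693,0.055,0.2196],
])

```text
time: 9.1
ee_pos: [0.5285, -0.0062, 0.0668]
tcp_rot: [179.9, -0.0, 88.8]
wrist_force: [-0.0, 1.0, 0.5]
opening: 0.0003
grasp_force: 0.0
```

```bash
python3 - <<'E'
from h import *
o=get_obs();print(o["time"],o["ee_pos"],o["tcp_rot"],o["wrist_force"])
save("w5.png",camera("wrist"))
E
```

```text
9.1 [ 0.52851782 -0.00623226  0.06678771] [ 1.79907598e+02 -2.64825630e-03  8.87906308e+01] [-0.04986781  1.01925706  0.47453032]
```

View pics/w5.png

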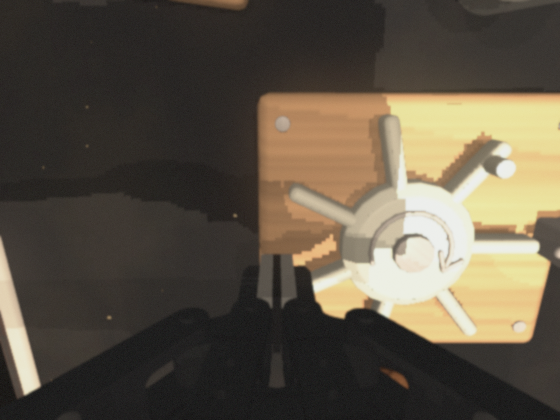

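The stud is at (500,165), on the upper-right tooth: one click short and at rest. One last stroke, then I'll raise the tool high and clear.

Converted, -3.3 cm / 60 = -0.055, -2.4 cm / 60 = -0.04.

Emit:
servo_tool([
  [0,0,-0.0133,0],
  [0,0,-0.0267,0],
  [0,0,-0.04,0],
  [0,0,-0.055,0],
  [0,0,-0.055,0],
  [0,0,-0.055,0],
])

```text
time: 9.65
ee_pos: [0.5274, -0.0061, 0.0313]
tcp_rot: [-179.9, 0.0, 88.6]
wrist_force: [0.2, -0.2, 0.3]
opening: 0.0001
grasp_force: 0.0
```

Converted, 3.56 cm / 60 = 0.0593, 3.32 cm / 60 = 0.0553, -0.58 rad / 3.1416 = -0.1846.

Emit:
servo_tool([
  [0.0003,0.0075,0,-0.0223],
  [0.0013,0.0152,0,-0.0446],
  [0.0022,0.02,0,-0.0605],
  [0.0033,0.0245,0,-0.0732],
  [0.0047,0.0292,0,-0.0859],
  [0.0062,0.0337,0,-0.0987],
  [0.0078,0.0383,0,-0.1146],
  [0.0097,0.0427,0,-0.1273],
  [0.0117,0.047,0,-0.1432],
  [0.014,0.0512,0,-0.156],
  [0.0165,0.0553,0,-0.1719],
  [0.019,0.0593,0,-0.1846],
  [0.019,0.0593,0,-0.1846],
  [0.019,0.0593,0,-0.1846],
])

```text
time: 10.82
ee_pos: [0.5394, 0.0295, 0.0325]
tcp_rot: [-180.0, 0.0, 55.5]
wrist_force: [-2.0, -0.7, 0.0]
opening: -0.0001
grasp_force: 0.7
```

Converted, 0.6 cm / 60 = 0.01, 0.5 cm / 60 = 0.0083, -0.11 rad / 3.1416 = -0.035.

Emit:
servo_tool([
  [0.0023,0.003,0,-0.0095],
  [0.0045,0.0062,0,-0.0223],
  [0.0063,0.0083,0,-0.0286],
  [0.0077,0.01,0,-0.035],
  [0.0077,0.01,0,-0.035],
  [0.0077,0.01,0,-0.035],
  [0.0077,0.01,0,-0.035],
  [0.0077,0.01,0,-0.035],
])

```text
time: 11.48
ee_pos: [0.544, 0.0354, 0.0323]
tcp_rot: [180.0, -0.0, 49.1]
wrist_force: [0.4, -0.4, -0.7]
opening: -0.0
grasp_force: 0.0
```

Converted, 13 cm / 60 = 0.2167, 11 cm / 60 = 0.1833, 0.69 rad / 3.1416 = 0.2196.

Emit:
servo_tool([
  [0,0,0.0167,0],
  [0,0,0.0333,0],
  [0,0,0.0533,0],
  [-0.0133,-0.0333,0.0833,0.1114],
  [-0.0267,-0.07,0.1333,0.191],
  [-0.0267,-0.07,0.1833,0.2196],
  [-0.0267,-0.07,0.2167,0.2196],
  [-0.0267,-0.07,0.2167,0.2196],
  [-0.0267,-0.07,0.2167,0.2196],
  [-0.0267,-0.07,0.2167,0.2196],
  [-0.0267,-0.07,0.2167,0.2196],
])

```text
time: 12.4
ee_pos: [0.5282, -0.0066, 0.1633]
tcp_rot: [179.9, -0.0, 88.5]
wrist_force: [-0.3, -0.5, 0.0]
opening: 0.0
grasp_force: 0.0
```

```bash
python3 - <<'E'
from h import *
o=get_obs();print(o["time"],o["ee_pos"],o["wrist_force"])
save("w6.png",camera("wrist"))
E
```

```text
12.4 [ 0.52817844 -0.00658061  0.16330882] [-0.27966073 -0.53638903  0.04103646]
```

View pics/w6.png

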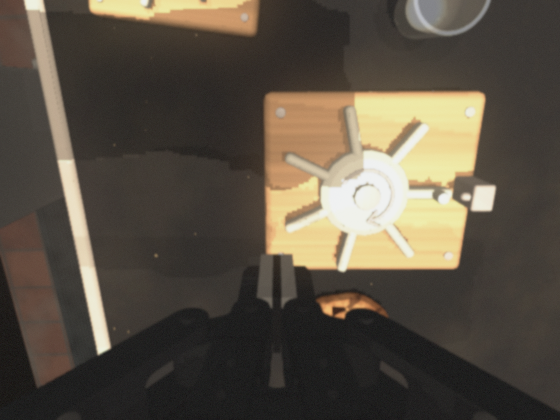

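The stud at (443,197) stands at the pointer tip (465,197), and the tool is clear of everything. Handing in.

```bash
python3 -c "
from workcell import *
print(job_done())"
```

```text
the job is handed in; nothing more can be done
None
```

I flicked the wheel three single clicks clockwise, letting it settle after each; the last wrist picture shows the studded tooth at the steel pointer and the fingers clear. I handed the job in, and no verdict came back.

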